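# Tip the clip drawer into its corner and hold it

### The arm

A 6-joint arm with a two-finger parallel gripper is mounted at the origin on the work surface; the furniture and walls round the work are solid. World frame = base frame: x ahead of the robot, y to its left, z up, the work surface at z = 0. Lengths are in m, angles in rad, forces in N, time in s.
With the tool pointing down it reaches from about 0.25 to 0.775 m from the base axis. Payload 4 kg.
Tool frame: the origin (TCP) lies on the centre line of the jaws, within the pads' length; the fingertips stand 14 mm ahead of it and the grasp point (between the pads) lies 5 mm behind it (robot.tcp_to_tips is the distance from the TCP to the fingertips, in m); z points along the fingers, y is the line along which they close (so a half turn about z gives the same grasp; the last joint's range is limited). The gripper opens to 94 mm and grips with 3 to 60 N. Pads are 16 mm wide; open, the fingers measure 119 mm over their backs; the gripper's body (75 mm by 177 mm) begins 78 mm behind the grasp point.
Start: joints at [-1.407, 0.087, 1.371, -0, 1.684, -0.103], TCP at [0.145, -0.531, 0.22] pointing down, gripper open.
Joint ranges: [-3.1, 3.1], [-0.76, 2.03], [0.27, 2.55], [-1.08, 4.22], [0.17, 2.65], [-2.57, 2.57]. Speed limits (rad/s): [2.79, 2.79, 3.14, 3.14, 3.14, 3.14].

### API

Orientations are given as [roll, pitch, yaw] about the fixed x, y, z axes, in that order (R = Rz(yaw) Ry(pitch) Rx(roll)).
In Python, from bench import robot gives the robot as it stands.
- The arm moves only by the tool carry_out, never from a script. Its argument "increments" is a list of rows, each a list of 3 entries, a list of its own where there are three numbers: the closure in counts, from 0 (fully open) to 255 (shut), then the shift along the tool's x, y, z in mm, then the turn about the tool's z in degrees. In form: [[fingers, [dx, dy, dz], twist], ...]. A call has 1 to 8 rows; each row shifts and turns the commanded pose from where the row before left it, along the tool's axes as they then stand; what a row does not reach is not made up. A row lasts 1/10 s, in which the tool goes at most 50 mm and 8.59 degrees, less where a joint would pass 70% of its speed; a pose out of reach is approached as far as the arm can. A call with a gripper value outside its range is refused whole. The fingers move at their own pace and stop on an object; the grip force is fixed at half the most. Time passes only in rows, so rows that do not move let the fingers close. It gives the time, the measured TCP pose, the force, the opening and the grip force at its end, in the units of the state.
- robot.get_obs(): the state, without advancing time (a new reading comes with each control period).
- robot.snapshot(name): name is "scene" or "top" or "wrist"; returns the picture (384x512x3 uint8, blue, green, red); there is no depth.
- robot.get_calibration(name): a dict with "vfov" (degrees; the focal length in pixels is half the picture's height over the tangent of half this angle, whatever the lens; pixels are square), "cx", "cy" (the principal point, pixels), "T" (4x4, takes a point from camera to world coordinates). Camera axes: x right, y down, z forward; pixel columns grow to the right and rows downward; lengths in m; the calibration is good to about 2 mm. The wrist camera is an equidistant fisheye: a pixel r from the principal point sees the ray r / f radians off the axis. A picture is of the moment at which its call begins: read the wrist's pose just before it. get_calibration takes no time and is no camera call; for the wrist camera it gives the pose at the moment of the call.
- robot.close_job(): hands the job in; it is judged then, once.
The state is a dict: "time": time; "joint_positions": joint angles; "qvel": joint speeds; "joint_torque": joint torques, N m; "tool_pos": TCP position; "ee_rot": TCP orientation; "wrist_force": force on the tool from outside, world axes, zero at the start; "wrist_torque": the same for the moment, N m; "width": finger opening in m; "finger_force": force on a finger pad.
Only numpy, scipy, OpenCV 4.12 (cv2) and the standard library are available. Lean on these libraries where they do the work, as an engineer would, in place of code of your own. Each camera call takes 0.05 s, during which the arm holds its last target. There are 200 camera calls.

### The job

Pull the top drawer of the little grey chest straight out by its bar pull, right out of the chest, and keep it in the gripper, well clear of the desk and of everything on it. Tip it forward (its front with the pull down) and to its left, clearly both ways, until the three bulldog clips have all slid down together into its front left corner, and finish like that, holding it still and tipped so that I can pick them out from the left-hand desk; spill nothing, and leave the other things on the desk where they are.

Things in the scene. Friction and masses are not known exactly. Their poses are not given: they have to be found in the camera images.
- chest: small grey drawer chest fast to the desk, 150 deep (x) x 160 wide x 108 high. Origin: centre of underside; x points to its back, the face with two white drawer fronts looks to -x. The upper bay (154 wide, 48 high, floor at z = 56) runs straight along x under the top plate; lower drawer fast. With the upper drawer shut, that drawer's origin lies at (-5, 0, 56) mm here; it is wholly out at x = -145.
- drawer: the upper drawer: loose open tray 140 long (x) x 150 wide x 42 high, walls and floor 3, plus a front 4 thick, 157 wide, 46 high; slides along the chest's -x with 2 mm play each side and no stop. Starts up to 40 mm open. About 0.14 kg. Slick plastic: things in it slide from about 10 to 15 degrees of tilt. Origin: centre of the tray's underside; x to its back, y to its left seen from in front, z up.
- pull (a point): middle of the upper drawer's pull: a flat aluminium bar parallel to the front, 8 thick (x) x 76 long (y) x 18 high (z), carried 30 mm clear of the front panel on two posts at its ends (60 mm free between them), open above and below. Lies at (-108, 0, 22.5) mm in the drawer's frame, axes as the drawer's.
- corner (a point): the inside front left corner of the upper drawer, at floor level: the corner next to the front panel (the pull side) at the drawer's +y side. Lies at (-67, 72, 3) mm in the drawer's frame, axes as the drawer's.
- telephone: white desk telephone to the right, 216 x 185 x 198. Origin: centre of its underside. Not to be touched. Beside it, an obstacle: a fixed black monitor post, 36 x 36, 515 high, at world x = 375, y = -245 mm; a bracket leaves it at z = 300 mm, ahead and to the right, to a big screen. Pass above the post or keep to its left.
- mug: white china mug, 92 x 127 x 95 with its handle, standing loose on the left. Origin: centre of its underside. Leave it alone.
- tape: roll of packing tape lying flat, 96 across, 25 high, loose, to the right of the chest. Origin: centre of its underside. Leave it alone.
- rubber: eraser, 23 x 55 x 13, loose on the desk near the robot, ahead. Origin: centre of its underside. Leave it alone.
- notes: sticky note pads, 75 x 77 x 12, loose on top of the chest, toward its back. Origin: centre of their underside. Leave them there.
- marker: marker pen, 17 x 135 x 16, loose on the desk near the robot. Origin: centre of its underside. Leave it alone.
- clip_a: one of three alike black bulldog clips with wire handles, body 22 x 32 x 16 (34 high with the handles up), 12 g, loose in the upper drawer. Origin: centre of its underside.
- clip_b: another of three alike black bulldog clips with wire handles, body 22 x 32 x 16 (34 high with the handles up), 12 g, loose in the upper drawer. Origin: centre of its underside.
- clip_c: the third of three alike black bulldog clips with wire handles, body 22 x 32 x 16 (34 high with the handles up), 12 g, loose in the upper drawer. Origin: centre of its underside.

How it is judged:
By the outcome, as a careful person would: the job done as asked, in the order asked, and still so for the second after the job is handed in, while the arm keeps its last pose, push and grip.
It also fails if it takes over 54 s, if anything falls off the work surface, if the arm or the gripper's body presses on something with over 40 N, if the wrist force passes 120 N, or if a joint passes its speed limit or range.

## Working session

There is one attempt and no reset: what is moved stays moved. The work goes in short steps, Python scripts to look and compute and a tool call to move; the robot and the scene stay as the last step left them, time stands still between calls to the robot, and variables do not carry over. Pictures are saved under pics/ and viewed, at most 10 in all, crops included, and the job is handed in when it is done.

Besides the shell and the picture viewer there is one more tool, called as a command line: name --argument value ..., lists and objects as JSON in quotes. carry_out: Moves the arm, as the interface text tells. Its arguments: {"type":"object","properties":{"increments":{"type":"array","items":{"type":"array"}}},"required":["increments"]}

```bash
ls; mkdir -p pics; python3 - <<'E'
from bench import robot
import cv2,numpy as np
o=robot.get_obs();print(o)
for n in("scene","top"):
    cv2.imwrite(f"pics/{n}0.png",robot.snapshot(n));c=robot.get_calibration(n);print(n,c)
E
```

```text
pics
{'time': 0.0, 'joint_positions': array([-1.40711981e+00,  8.79275280e-02,  1.37225426e+00, -1.41301389e-05,
        1.68358403e+00, -1.03110318e-01]), 'qvel': array([-0.00033702, -0.00012539,  0.00068792, -0.00028679,  0.00158189,
        0.00074506]), 'joint_torque': array([-1.51025852e-04, -3.40178382e+01, -3.02427757e+01,  7.18009192e-02,
        3.29696818e-02, -1.73987601e-04]), 'tool_pos': array([ 0.14489879, -0.53003184,  0.21831916]), 'ee_rot': array([-3.13942958e+00, -2.09709745e-04,  2.66785030e-01]), 'wrist_force': array([-0.62567285, -0.06633388,  0.46434141]), 'wrist_torque': array([0.03856689, 0.04797492, 0.00341692]), 'finger_force': 0.0, 'width': 0.09348631868304677}
scene {'vfov': 56.82038729231727, 'cx': 260.0560164230644, 'cy': 193.15326089827008, 'T': array([[-0.88468073, -0.33215199,  0.32713156,  0.33069835],
       [-0.46616346,  0.62179787, -0.62933221,  0.57695725],
       [ 0.00562423, -0.70925486, -0.70492972,  0.69118683],
       [ 0.        ,  0.        ,  0.        ,  1.        ]])}
top {'vfov': 48.81565208250165, 'cx': 259.6959351550526, 'cy': 189.46857013758864, 'T': array([[ 8.74234484e-04, -9.95542842e-01,  9.43063373e-02,
         4.70153768e-01],
       [-9.99895569e-01,  4.90141259e-04,  1.44433539e-02,
         3.65006282e-02],
       [-1.44252011e-02, -9.43091157e-02, -9.95438448e-01,
         1.25113582e+00],
       [ 0.00000000e+00,  0.00000000e+00,  0.00000000e+00,
         1.00000000e+00]])}
```

View pics/scene0.png

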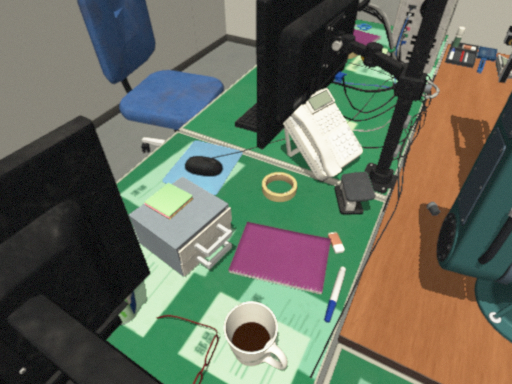

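View pics/top0.png

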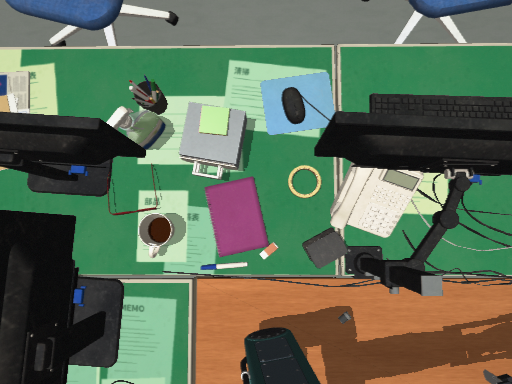

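The scene view shows the chest at about (185,225) with the pull at about (213,243). In the top view the chest is at (213,135) and the pull at (207,170). I'll enlarge both to pick points.

```bash
python3 - <<'E'
import cv2,numpy as np
a=cv2.imread("pics/scene0.png")[170:280,120:245];b=cv2.imread("pics/top0.png")[90:185,165:260]
a=cv2.resize(a,None,fx=4,fy=4,interpolation=cv2.INTER_CUBIC)[:, :400] if 0 else cv2.resize(a,None,fx=3.4,fy=3.4,interpolation=cv2.INTER_CUBIC)
b=cv2.resize(b,None,fx=3.9,fy=3.9,interpolation=cv2.INTER_CUBIC)
im=np.zeros((400,800,3),np.uint8);im[:a.shape[0],:a.shape[1]]=a;im[:b.shape[0],428:428+b.shape[1]]=b
cv2.imwrite("pics/crop0.png",im);print(a.shape,b.shape)
E
```

```text
(374, 425, 3) (370, 370, 3)
```

View pics/crop0.png

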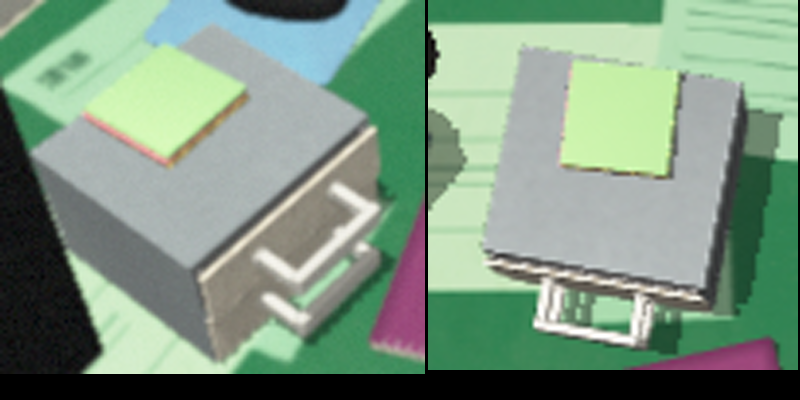

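The crops show the top-plate corners, the drawer front open by only a few millimetres, and the upper bar: crop ends about (300,278)–(375,208) in the scene view and (535,325)–(648,345) in the top view. Next I triangulate.

```bash
cat > h.py <<'E'
import numpy as np,cv2
from bench import robot
def ray(n,u,v,c=None):
    c=c or robot.get_calibration(n);f=192/np.tan(np.radians(c["vfov"]/2));a=np.array([u-c["cx"],v-c["cy"]])/f
    if n=="wrist":
        r=np.hypot(*a);d=np.r_[a/r*np.sin(r),np.cos(r)]
    else: d=np.r_[a,1]
    T=c["T"];d=T[:3,:3]@d;return T[:3,3],d/np.linalg.norm(d)
def plane(n,u,v,z,c=None):
    o,d=ray(n,u,v,c);return o+d*(z-o[2])/d[2]
def tri(*rs):
    A=sum(np.eye(3)-np.outer(d,d) for o,d in rs);b=sum((np.eye(3)-np.outer(d,d))@o for o,d in rs)
    p=np.linalg.solve(A,b);return p,[np.linalg.norm(np.cross(p-o,d)) for o,d in rs]
E
python3 - <<'E'
from h import *
np.set_printoptions(precision=4,suppress=True)
S=lambda x,y:ray("scene",x/3.4+120-.35,y/3.4+170-.35)
T=lambda x,y:ray("top",(x-428)/3.9+165-.37,y/3.9+90-.37)
P={}
for k,s,t in[("FL",(192,270),(484,250)),("FR",(367,125),(705,290)),("BL",(33,155),(520,47)),("BR",(210,25),(742,82)),("pullL",(298,280),(538,326)),("pullR",(377,208),(645,345)),("frontL",(198,273),(490,268)),("frontR",(374,130),(703,303))]:
    p,e=tri(S(*s),T(*t));P[k]=p;print(k,p,np.round(e,4))
for k in("FL","FR","BL","BR"):pass
w=P["FL"]-P["FR"];d=P["BL"]-P["FL"];print(np.linalg.norm(w),np.linalg.norm(d),np.degrees([np.arctan2(-w[0],w[1]),np.arctan2(d[1],d[0]),np.arctan2(*(P["BR"]-P["FR"])[[1,0]])]))
c=sum(P[k] for k in("FL","FR","BL","BR"))/4;print("c",c)
def z(x,y,h):return plane("top",(x-428)/3.9+165-.37,y/3.9+90-.37,h)
q=[z(484,250,.108),z(705,290,.108),z(520,47,.108),z(742,82,.108)];print(np.mean(q,0),q)
E
```

```text
FL [0.6775 0.2752 0.1051] [0. 0.]
FR [0.6507 0.1199 0.0977] [0.0008 0.0008]
BL [0.823  0.2514 0.1072] [0.0007 0.0007]
BR [0.7989 0.094  0.1042] [0.0006 0.0006]
pullL [0.627  0.2402 0.0848] [0.0009 0.0009]
pullR [0.6153 0.1647 0.0786] [0.0022 0.0022]
frontL [0.6689 0.2733 0.1045] [0.0046 0.0046]
frontR [0.6425 0.1217 0.0984] [0.0021 0.0021]
0.15778735354309775 0.1473613843044532 [-9.7978 -9.2837 -9.9174]
c [0.7375 0.1851 0.1036]
[0.7365 0.1847 0.108 ] [array([0.677 , 0.2746, 0.108 ]), array([0.6484, 0.1188, 0.108 ]), array([0.8233, 0.2517, 0.108 ]), array([0.7973, 0.0935, 0.108 ])]
```

carry_out --increments '[[0,[20,-38,-10],0],[0,[22,-38,-10],0],[0,[22,-38,-10],0],[0,[22,-38,-10],0],[0,[22,-38,-10],0],[0,[22,-38,-10],0],[0,[22,-38,-10],0],[0,[22,-38,-10],0]]'

```text
time: 0.9
tool_pos: [0.2325, -0.1896, 0.2995]
ee_rot: [-3.141, -0.0, 0.266]
wrist_force: [0.8, -0.8, 0.1]
width: 0.0939
finger_force: 0.0
```

carry_out --increments '[[0,[22,-38,-10],0],[0,[22,-38,-10],0],[0,[22,-38,-10],0],[0,[35,-30,-10],0],[0,[42,-15,0],0],[0,[42,-15,0],0],[0,[42,-15,0],0],[0,[42,-15,0],0]]'

```text
time: 1.7
tool_pos: [0.4394, 0.078, 0.339]
ee_rot: [3.141, 0.001, 0.268]
wrist_force: [0.3, -0.3, 0.8]
width: 0.0939
finger_force: 0.0
```

Next I check what the arm does at the reach limit, in free air. The rows only turn about tool z, so any tip has to come from there.

carry_out --increments '[[0,[45,0,0],0],[0,[45,0,0],0],[0,[45,0,0],0],[0,[45,0,0],0],[0,[45,0,0],0],[0,[45,0,0],0],[0,[45,0,0],0],[0,[45,0,0],0]]'

```text
time: 2.5
tool_pos: [0.7695, 0.1676, 0.3245]
ee_rot: [3.141, -0.012, 0.267]
wrist_force: [30.3, 4.1, 19.6]
width: 0.0941
finger_force: 0.0
```

```bash
python3 - <<'E'
from h import *
o=robot.get_obs();print(o["joint_positions"],o["tool_pos"],o["ee_rot"])
E
```

```text
[1.42035060e-01 7.42536015e-01 2.73326998e-01 1.29231651e-03
 2.11378928e+00 1.44675961e+00] [0.76949516 0.16758826 0.32454215] [ 3.14120531 -0.01198489  0.26674845]
```

carry_out --increments '[[0,[40,0,0],0],[0,[40,0,0],0],[0,[40,0,0],0],[0,[0,0,0],0]]'

```text
time: 2.9
tool_pos: [0.8137, 0.1836, 0.2839]
ee_rot: [3.138, -0.077, 0.267]
wrist_force: [-1.4, -0.9, -0.3]
width: 0.0942
finger_force: 0.0
```

```bash
python3 - <<'E'
from h import *
o=robot.get_obs();print(o["joint_positions"],o["tool_pos"],o["ee_rot"])
E
```

```text
[0.15171629 0.79194687 0.27814112 0.00621975 1.99506603 1.45803856] [0.81365365 0.18358848 0.28394735] [ 3.13841167 -0.07657496  0.26737305]
```

The limit behaviour gives an outward tilt, 4.4° so far. I check that the tilt persists when retracting, and whether the inner limit undoes it.

carry_out --increments '[[0,[-45,0,0],0],[0,[-48,0,0],0],[0,[-48,0,0],0],[0,[-48,0,0],0],[0,[-48,0,0],0],[0,[-48,0,0],0],[0,[-48,0,0],0],[0,[-48,0,0],0]]'

```text
time: 3.7
tool_pos: [0.4571, 0.0856, 0.2602]
ee_rot: [3.137, -0.085, 0.267]
wrist_force: [-0.3, -0.3, 0.5]
width: 0.094
finger_force: 0.0
```

carry_out --increments '[[0,[-45,0,0],0],[0,[-45,0,0],0],[0,[-45,0,0],0],[0,[-30,0,0],0],[0,[-30,0,0],0],[0,[0,0,0],0]]'

```text
time: 4.3
tool_pos: [0.2699, 0.0344, 0.2442]
ee_rot: [3.136, -0.087, 0.265]
wrist_force: [1.0, -0.2, -0.2]
width: 0.0938
finger_force: 0.0
```

```bash
python3 - <<'E'
from h import *
o=robot.get_obs();print(o["joint_positions"],o["tool_pos"],o["ee_rot"])
E
```

```text
[-0.11681655 -0.64298145  1.88190377  0.02781415  1.81943332  1.19686064] [0.26992562 0.03444878 0.24422712] [ 3.13564337 -0.08719422  0.26534637]
```

carry_out --increments '[[0,[-25,0,0],0],[0,[-25,0,0],0],[0,[-25,0,0],0],[0,[0,0,0],0]]'

```text
time: 4.7
tool_pos: [0.2218, 0.0159, 0.2416]
ee_rot: [3.141, -0.066, 0.265]
wrist_force: [-0.9, -0.2, -0.1]
width: 0.0939
finger_force: 0.0
```

```bash
python3 - <<'E'
from h import *
o=robot.get_obs();print(o["joint_positions"],o["tool_pos"],o["ee_rot"])
E
```

```text
[-0.23429302 -0.75546993  1.93391032  0.032567    1.90483     1.08290654] [0.22178536 0.01590118 0.24160132] [ 3.14076827 -0.06578123  0.26519954]
```

carry_out --increments '[[0,[-24,-6,0],0],[0,[-24,-6,0],0],[0,[-24,-6,0],0],[0,[-24,-6,0],0],[0,[0,0,0],0]]'

```text
time: 5.2
tool_pos: [0.1957, 0.0193, 0.2529]
ee_rot: [-3.129, 0.002, 0.268]
wrist_force: [0.4, 0.3, 0.2]
width: 0.094
finger_force: 0.0
```

```bash
python3 - <<'E'
from h import *
o=robot.get_obs();print(o["joint_positions"],o["tool_pos"],o["ee_rot"])
E
```

```text
[-0.21293584 -0.75610851  1.91018309  0.01170308  1.99494402  1.09431038] [0.19571373 0.01926536 0.25286547] [-3.12868885e+00  1.66757846e-03  2.68337641e-01]
```

Both limits tilt the tool, outward or inward, and the lean persists and can be undone. My plan is to grasp with the tool vertical, pull the drawer out, then tip it using the reach limit. I'm moving above the pull now with the jaws aligned to the drawer axis (tool yaw about 80.3°).

carry_out --increments '[[0,[44,-8,0],0],[0,[44,-8,0],0],[0,[44,-8,0],0],[0,[44,-8,0],0],[0,[44,-8,0],0],[0,[44,-8,0],0],[0,[44,-8,0],0],[0,[44,-8,0],0]]'

```text
time: 6.0
tool_pos: [0.5199, 0.175, 0.2515]
ee_rot: [-3.128, 0.003, 0.268]
wrist_force: [0.5, -0.3, 1.2]
width: 0.0942
finger_force: 0.0
```

carry_out --increments '[[0,[0,0,0],-8.1],[0,[0,0,0],-8.1],[0,[0,0,0],-8.1],[0,[0,0,0],-8.1],[0,[0,0,0],-8.1],[0,[0,0,0],-8.1],[0,[0,0,0],-8.1],[0,[0,0,0],-8.1]]'

```text
time: 6.8
tool_pos: [0.5184, 0.174, 0.2517]
ee_rot: [-3.133, -0.011, 1.404]
wrist_force: [-0.6, -0.5, 0.4]
width: 0.0938
finger_force: 0.0
```

```bash
python3 - <<'E'
from h import *
o=robot.get_obs();print(o["joint_positions"],o["tool_pos"],o["ee_rot"])
c=robot.get_calibration("wrist");print(c)
im=robot.snapshot("wrist");cv2.imwrite("pics/w1.png",cv2.resize(im,(768,576),interpolation=cv2.INTER_CUBIC))
np.savez("w1.npz",**c)
E
```

```text
[0.21195552 0.07782454 1.31751978 0.01343743 1.74986979 0.38070969] [0.51838438 0.17399847 0.25172529] [-3.13332833 -0.01094388  1.40436647]
{'vfov': 65.70646984690485, 'cx': 253.29693753104138, 'cy': 188.17127340650939, 'T': array([[ 0.98624521, -0.15905262, -0.04497381,  0.53113201],
       [-0.165067  , -0.9618525 , -0.21815739,  0.23958105],
       [-0.00855966,  0.22258037, -0.97487677,  0.41756753],
       [ 0.        ,  0.        ,  0.        ,  1.        ]])}
```

View pics/w1.png

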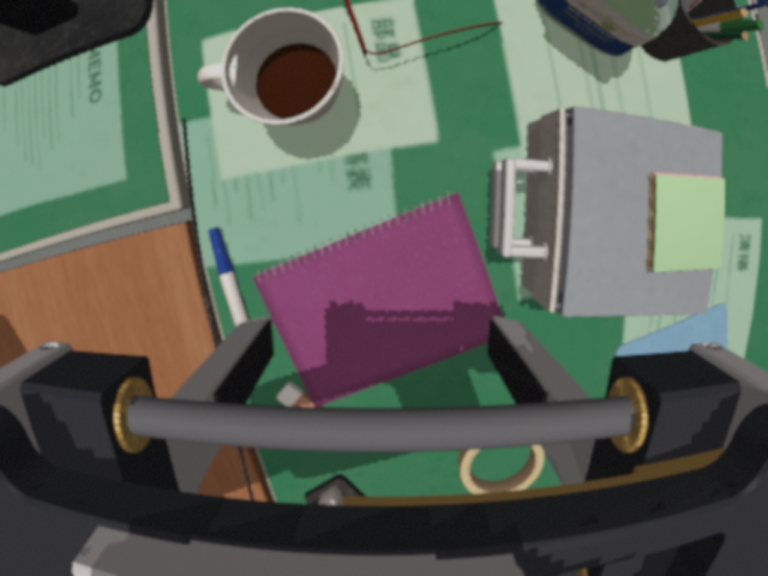

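The wrist view shows the upper bar at about (511,160)–(511,256) in the 768×576 picture, the front panel top at x≈560, the mug at (285,65) and the left-hand desk top left.

```bash
python3 - <<'E'
from h import *
np.set_printoptions(precision=4,suppress=True)
c=dict(np.load("w1.npz"))
W=lambda x,y:ray("wrist",(x-.25)/1.5,(y-.25)/1.5,c)
for k,p in dict(L=(511,160),R=(511,256)).items():print(k,plane("wrist",p[0]/1.5,p[1]/1.5,.0875,c))
# crop heights by two-view
T=lambda x,y:ray("top",(x-428)/3.9+165-.37,y/3.9+90-.37)
S=lambda x,y:ray("scene",x/3.4+120-.35,y/3.4+170-.35)
for k,w,t,s in[("L",(508,160),(536,318),(298,278)),("R",(508,256),(650,340),(377,206)),("FL",(573,108),(484,250),(192,270)),("FR",(558,315),(705,290),(367,125))]:
    print(k,*tri(W(*w),T(*t),S(*s)), tri(W(*w),S(*s)))
E
python3 - <<'E'
import cv2
im=cv2.imread("pics/w1.png")[90:330,460:760];cv2.imwrite("pics/w1c.png",cv2.resize(im,None,fx=2.4,fy=2.4,interpolation=cv2.INTER_CUBIC))
E
```

```text
L [0.6286 0.2426 0.0875]
R [0.6189 0.1697 0.0875]
L [0.6287 0.2414 0.0863] [np.float64(0.002792642524829617), np.float64(0.0030533393090400084), np.float64(0.0015079909863560887)] (array([0.625 , 0.2431, 0.0919]), [np.float64(0.0002388689940845005), np.float64(0.0002388689940844998)])
R [0.6188 0.1635 0.075 ] [np.float64(0.004214211859956461), np.float64(0.0032645296545506363), np.float64(0.0017803801249959698)] (array([0.6155, 0.1698, 0.0868]), [np.float64(0.0010488344564786693), np.float64(0.001048834456478574)])
FL [0.6775 0.2756 0.1058] [np.float64(0.0007885612825393956), np.float64(0.0005265915626598585), np.float64(0.00039771795418212693)] (array([0.677 , 0.2761, 0.1068]), [np.float64(0.0004797299911998039), np.float64(0.00047972999119976677)])
FR [0.6506 0.1197 0.0979] [np.float64(0.0004748210744201304), np.float64(0.0006416718949572332), np.float64(0.0009467686039583404)] (array([0.6518, 0.1187, 0.0961]), [np.float64(0.0005941685267223095), np.float64(0.0005941685267223011)])
```

View pics/w1c.png

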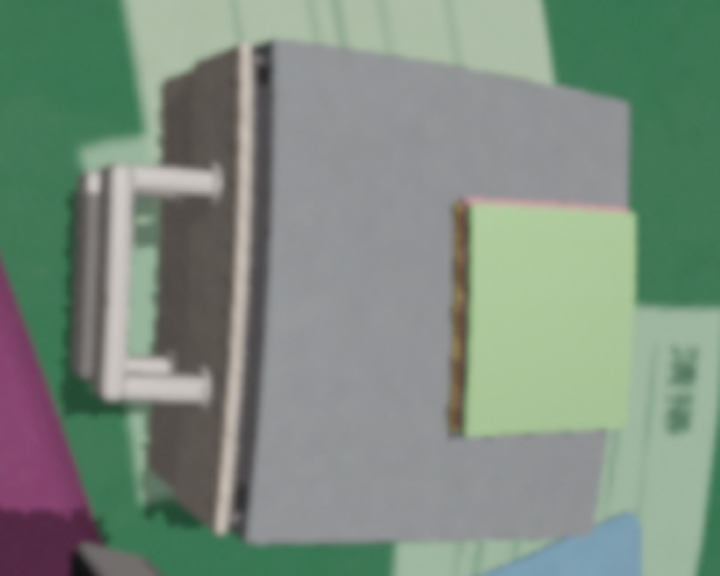

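The crop confirms the upper bar (ends about (118,168) and (115,400) in the crop) and the drawer a few mm open. So the bar middle is (0.622, 0.205), top z≈0.088, which matches the text. I'm going above it with the jaws partly closed.

carry_out --increments '[[184,[16,32,0],0],[184,[16,32,0],0],[184,[16,33,0],0],[184,[0,0,40],0],[184,[0,0,20],0],[184,[0,0,0],0],[184,[0,0,0],0]]'

```text
time: 7.55
tool_pos: [0.6217, 0.2053, 0.1918]
ee_rot: [-3.133, -0.011, 1.397]
wrist_force: [-0.7, 0.6, 0.8]
width: 0.0412
finger_force: 0.0
```

```bash
python3 - <<'E'
from h import *
o=robot.get_obs();print(o["joint_positions"],o["tool_pos"],o["ee_rot"],o["width"])
c=robot.get_calibration("wrist")
im=robot.snapshot("wrist");cv2.imwrite("pics/w2.png",cv2.resize(im,(768,576),interpolation=cv2.INTER_CUBIC))
np.savez("w2.npz",**c)
E
```

```text
[0.22552653 0.33028369 1.13781239 0.01336466 1.6771956  0.40048825] [0.62169328 0.20529502 0.19179875] [-3.13301158 -0.01080367  1.39718301] 0.04123897856380646
```

View pics/w2.png

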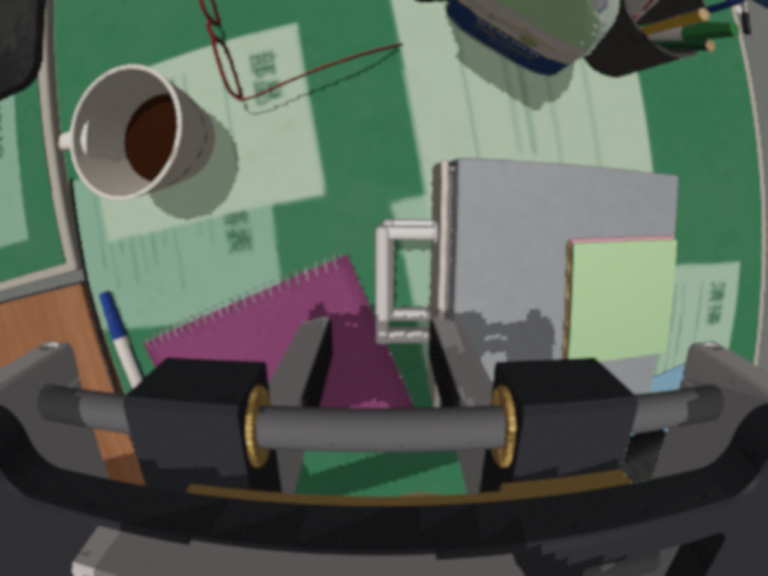

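The bar shows at x≈384, y 222–342, lying between the two fingertips (about 330 and 435).

```bash
python3 - <<'E'
from h import *
np.set_printoptions(precision=4,suppress=True)
c=dict(np.load("w2.npz"));c1=dict(np.load("w1.npz"))
W=lambda c,x,y:ray("wrist",(x-.25)/1.5,(y-.25)/1.5,c)
for p in((384,222),(383,342),(440,165),(436,300)):print(plane("wrist",p[0]/1.5,p[1]/1.5,.0875 if p[0]<400 else .102,c))
print(tri(W(c,384,222),W(c1,509,160)),tri(W(c,383,342),W(c1,508,256.7)),tri(W(c,457,160),W(c1,573,107)))
print(robot.get_obs()["width"])
E
```

```text
[0.6309 0.2469 0.0875]
[0.6171 0.1711 0.0875]
[0.6682 0.2753 0.102 ]
[0.6538 0.1973 0.102 ]
(array([0.6309, 0.2444, 0.0719]), [np.float64(0.0013661825965120525), np.float64(0.0013661825965120948)]) (array([0.617 , 0.1694, 0.0837]), [np.float64(0.0005236835402758529), np.float64(0.0005236835402756726)]) (array([0.6773, 0.2768, 0.1076]), [np.float64(2.4374875635802996e-05), np.float64(2.437487563586563e-05)])
0.037558586440600755
```

carry_out --increments '[[184,[0,0,0],0],[184,[0,0,0],0],[184,[0,0,0],0]]'

```text
time: 7.9
tool_pos: [0.6221, 0.2053, 0.1935]
ee_rot: [-3.136, -0.012, 1.398]
wrist_force: [0.0, 0.3, -0.4]
width: 0.0262
finger_force: 0.0
```

carry_out --increments '[[184,[3,1.5,40],0],[184,[0,0,30],0],[184,[0,0,20],0],[184,[0,0,15],0],[184,[0,0,15],0],[184,[0,0,0],0]]'

```text
time: 8.5
tool_pos: [0.6219, 0.2091, 0.0698]
ee_rot: [-3.13, -0.01, 1.398]
wrist_force: [-0.2, 0.5, -0.1]
width: 0.0261
finger_force: 0.0
```

carry_out --increments '[[255,[0,0,0],0],[255,[0,0,0],0],[255,[0,0,0],0],[255,[0,0,0],0],[255,[0,0,0],0],[255,[0,0,0],0]]'

```text
time: 9.1
tool_pos: [0.6239, 0.2096, 0.0736]
ee_rot: [-3.136, -0.012, 1.398]
wrist_force: [-0.3, 0.1, 6.5]
width: 0.0081
finger_force: 30.0
```

Gripped: the width is 8.1 mm, the bar's thickness, at 30 N. Now pulling straight out.

carry_out --increments '[[255,[0,-5,0],0],[255,[0,-10,0],0],[255,[0,-10,0],0],[255,[0,-10,0],0]]'

```text
time: 9.5
tool_pos: [0.5881, 0.2156, 0.0727]
ee_rot: [-3.135, -0.012, 1.398]
wrist_force: [2.1, -0.1, 3.5]
width: 0.0079
finger_force: 30.0
```

carry_out --increments '[[255,[0,-15,0],0],[255,[0,-15,0],0],[255,[0,-15,0],0],[255,[0,-15,0],0]]'

```text
time: 9.9
tool_pos: [0.5275, 0.2257, 0.0719]
ee_rot: [-3.132, -0.01, 1.399]
wrist_force: [0.8, 0.2, 1.8]
width: 0.0079
finger_force: 30.0
```

```bash
python3 - <<'E'
from h import *
o=robot.get_obs();print(o["tool_pos"],o["ee_rot"],o["width"],o["wrist_force"],o["wrist_torque"])
a=robot.snapshot("scene");b=robot.snapshot("top")
a=cv2.resize(a[160:300,100:300],None,fx=4,fy=4,interpolation=cv2.INTER_CUBIC)[:560,:800]
b=cv2.resize(b[90:230,160:260],None,fx=4,fy=4,interpolation=cv2.INTER_CUBIC)
cv2.imwrite("pics/p1.png",cv2.resize(np.hstack([a,b]),(800,373)))
E
```

```text
[0.52745723 0.22573718 0.07187285] [-3.13224538 -0.01036663  1.39869768] 0.007929652769175422 [0.77815975 0.15807653 1.82752937] [-1.61350839e-01 -6.73771663e-01  4.00995218e-04]
```

View pics/p1.png

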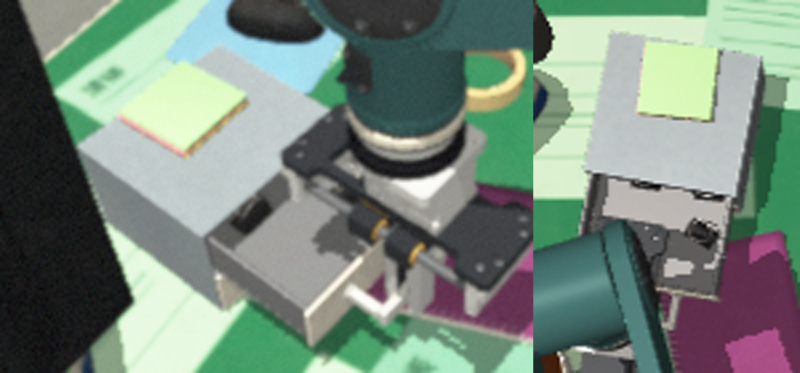

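The drawer comes out straight, with clips visible inside. I keep pulling until it is out.

carry_out --increments '[[255,[0,-15,0],0],[255,[0,-12,0],0],[255,[0,-10,0],0],[255,[0,-10,0],0],[255,[0,-10,0],0],[255,[0,-8,0],0],[255,[0,0,0],0]]'

```text
time: 10.7
tool_pos: [0.4637, 0.2369, 0.0724]
ee_rot: [-3.132, -0.01, 1.399]
wrist_force: [0.3, 0.3, -1.9]
width: 0.0078
finger_force: 30.0
```

```bash
python3 - <<'E'
from h import *
o=robot.get_obs();print(o["tool_pos"],o["ee_rot"],o["width"],o["wrist_force"],o["wrist_torque"])
E
```

```text
[0.46369796 0.23687101 0.07244742] [-3.13153729 -0.01021503  1.39907111] 0.007849663916556102 [ 0.30180575  0.28052137 -1.90666826] [-0.06064495  0.05294155 -0.01296975]
```

It now hangs free (weight 1.9 N). Lifting, then moving back toward the robot.

carry_out --increments '[[255,[0,0,-8],0],[255,[0,0,-20],0],[255,[0,0,-25],0],[255,[0,0,-25],0],[255,[0,0,-25],0],[255,[0,0,-25],0],[255,[0,0,-20],0],[255,[0,0,-8],0]]'

```text
time: 11.5
tool_pos: [0.4678, 0.2351, 0.2327]
ee_rot: [-3.139, -0.014, 1.398]
wrist_force: [-0.4, -0.5, -1.5]
width: 0.0076
finger_force: 30.0
```

carry_out --increments '[[255,[-15,-4,-10],0],[255,[-30,-8,-15],0],[255,[-35,-9,-20],0],[255,[-35,-9,-25],0],[255,[-35,-9,-25],0],[255,[-35,-9,-25],0],[255,[-30,-8,-20],0],[255,[-15,-4,-10],0]]'

```text
time: 12.3
tool_pos: [0.367, 0.0145, 0.379]
ee_rot: [-3.136, -0.01, 1.395]
wrist_force: [-0.0, 0.1, -2.7]
width: 0.0076
finger_force: 30.0
```

carry_out --increments '[[255,[0,0,-10],-1],[255,[0,0,-20],-3],[255,[0,0,-30],-5],[255,[0,0,-30],-6],[255,[0,0,-30],-6],[255,[0,0,-30],-5],[255,[0,0,-20],-3],[255,[0,0,-10],-1]]'

```text
time: 13.1
tool_pos: [0.3698, 0.015, 0.5584]
ee_rot: [3.142, -0.013, 1.925]
wrist_force: [-0.1, 0.0, -1.6]
width: 0.0074
finger_force: 30.0
```

```bash
python3 - <<'E'
from h import *
o=robot.get_obs();print(o["joint_positions"],o["tool_pos"],o["ee_rot"],o["width"],o["wrist_force"],o["wrist_torque"])
a=robot.snapshot("scene");b=robot.snapshot("top");c=robot.snapshot("wrist")
cv2.imwrite("pics/q.png",cv2.resize(np.vstack([np.hstack([a,b]),np.hstack([c,c*0])]),(800,600),interpolation=cv2.INTER_AREA))
E
```

```text
[-0.12377038 -0.10701795  0.85952365  0.01708509  2.39498866 -0.46522984] [0.36981321 0.01496523 0.55844283] [ 3.14156321 -0.01305075  1.92476233] 0.0073626077074494724 [-0.10978731  0.04724255 -1.63733155] [-0.04552114  0.0006205   0.01285031]
```

View pics/q.png

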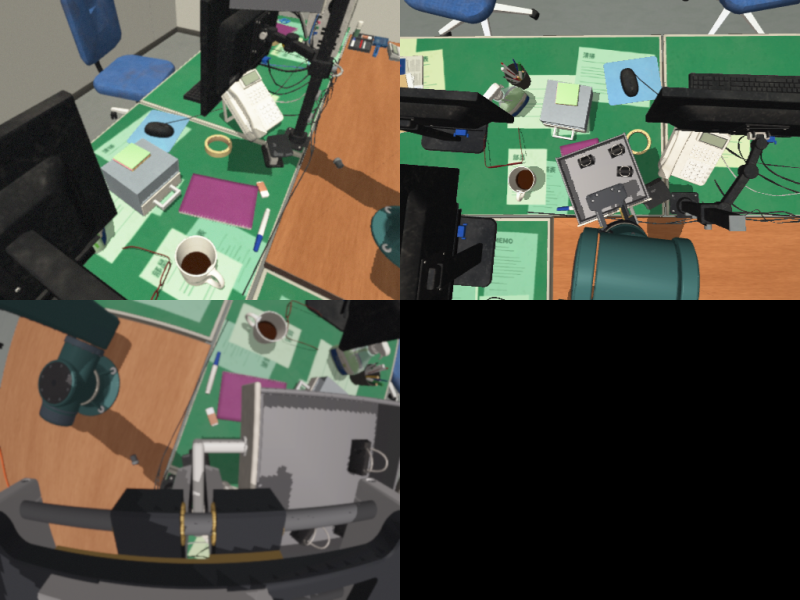

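The top view shows the drawer free in the gripper with all three clips in its back half (about (585,160), (615,150) and (620,170)). Nothing else is disturbed. I move so the arm plane points about −25° and go up to the wrist limit.

carry_out --increments '[[255,[-10,-4,-8],0],[255,[-20,-10,-15],0],[255,[-27,-13,-20],0],[255,[-27,-13,-20],0],[255,[-20,-9,-20],0],[255,[-10,-4,-15],0],[255,[0,0,-15],0],[255,[0,0,0],0]]'

```text
time: 14.05
tool_pos: [0.3583, -0.1119, 0.6571]
ee_rot: [3.135, -0.006, 1.921]
wrist_force: [-0.5, 0.0, -2.4]
width: 0.0078
finger_force: 30.0
```

```bash
python3 - <<'E'
from h import *
o=robot.get_obs();print(o["joint_positions"],o["tool_pos"],o["ee_rot"],o["width"],o["wrist_force"])
E
```

```text
[-0.46214789  0.10694539  0.37977117  0.01898962  2.65500693 -0.7955412 ] [ 0.35832197 -0.11191702  0.65707292] [ 3.13528841 -0.00625633  1.92099447] 0.007758858632907506 [-0.4565404   0.00979457 -2.42150664]
```

carry_out --increments '[[255,[-8,8,6],0],[255,[-12,12,4],0],[255,[-12,12,0],0],[255,[-12,12,0],0],[255,[-12,12,0],0]]'

```text
time: 14.55
tool_pos: [0.4109, -0.1381, 0.6389]
ee_rot: [-3.132, -0.026, 1.923]
wrist_force: [-0.3, -0.3, -2.5]
width: 0.0079
finger_force: 30.0
```

```bash
python3 - <<'E'
from h import *
o=robot.get_obs();print(o["joint_positions"],o["tool_pos"],o["ee_rot"],o["width"],o["wrist_force"])
E
```

```text
[-0.46382216  0.23582218  0.27659656  0.02359503  2.65416635 -0.7956145 ] [ 0.41089917 -0.13809383  0.63889888] [-3.13244724 -0.02586214  1.9231797 ] 0.007948421828510917 [-0.28830326 -0.33311968 -2.47278905]
```

carry_out --increments '[[255,[-16,16,-4],0],[255,[-16,16,-4],0],[255,[-16,16,-4],0],[255,[-16,16,-4],0],[255,[-16,16,-4],0]]'

```text
time: 15.05
tool_pos: [0.4334, -0.1586, 0.6132]
ee_rot: [-3.1, -0.073, 1.921]
wrist_force: [1.2, 0.5, -2.0]
width: 0.0078
finger_force: 30.0
```

```bash
cat > st.py <<'E'
from h import *
from scipy.spatial.transform import Rotation as Ro
o=robot.get_obs();R=Ro.from_euler("xyz",o["ee_rot"]).as_matrix();np.set_printoptions(precision=4,suppress=True)
# drawer axes: x=tool y, z=-tool z, y=z cross x
X=R[:,1];Z=-R[:,2];Y=np.cross(Z,X)
print(o["joint_positions"],o["tool_pos"],o["ee_rot"],o["width"],o["wrist_force"]);
print("fwd deg",np.degrees(np.arcsin(X[2])),"left deg",np.degrees(np.arcsin(-Y[2])),"lowdir",np.degrees(np.arctan2(Z[1],Z[0])),"tilt",np.degrees(np.arccos(Z[2])))
print("tool x,y,z",R.T.tolist() if 0 else R.T)
E
python3 st.py
```

```text
[-0.4869  0.2949  0.2751  0.0383  2.6539 -0.8051] [ 0.4334 -0.1586  0.6132] [-3.0996 -0.0734  1.9205] 0.0078114229375221625 [ 1.1574  0.4947 -1.96  ]
fwd deg -2.3995746857354407 left deg -4.2053128256405 lowdir -40.14980210913202 tilt 4.843899539983495
tool x,y,z [[-0.3417  0.9369  0.0733]
 [ 0.9376  0.3452 -0.0419]
 [-0.0645  0.0544 -0.9964]]
```

The wrist limit here leans the tool the wrong way. The far stretch at middling height leans it outward as wanted, so I go to the free side at the right, pass high above the post, and stretch there.

carry_out --increments '[[255,[-4,-8,0],0],[255,[-10,-20,0],0],[255,[-16,-33,0],0],[255,[-17,-36,0],0],[255,[-17,-36,0],0],[255,[-17,-36,0],0],[255,[-17,-36,0],0],[255,[-17,-36,0],0]]'

```text
time: 15.85
tool_pos: [0.2444, -0.3497, 0.616]
ee_rot: [-3.1, -0.071, 1.92]
wrist_force: [0.8, -0.7, -2.0]
width: 0.008
finger_force: 30.0
```

carry_out --increments '[[255,[-17,-36,0],0],[255,[-17,-36,0],0],[255,[-17,-36,0],2],[255,[-15,-30,0],4],[255,[-10,-20,0],6],[255,[0,0,0],6],[255,[0,0,0],6],[255,[0,0,0],6]]'

```text
time: 16.65
tool_pos: [0.1186, -0.4652, 0.6052]
ee_rot: [-3.072, -0.036, 1.392]
wrist_force: [-0.7, 0.5, -2.1]
width: 0.0079
finger_force: 30.0
```

```bash
python3 st.py; python3 - <<'E'
from h import *
c=robot.snapshot("wrist");a=robot.snapshot("scene");b=robot.snapshot("top")
cv2.imwrite("pics/r.png",cv2.resize(np.vstack([np.hstack([a,b]),np.hstack([c,c*0])]),(800,600),interpolation=cv2.INTER_AREA))
E
```

```text
[-1.4018  0.3112  0.2748 -0.1056  2.6106 -1.3138] [ 0.1186 -0.4652  0.6052] [-3.0719 -0.0357  1.392 ] 0.007867761798986742 [-0.6635  0.5024 -2.0705]
fwd deg -3.9931983182029773 left deg -2.047864982421296 lowdir -37.337319410279314 tilt 4.489209623766357
tool x,y,z [[ 0.1777  0.9834  0.0357]
 [ 0.9821 -0.175  -0.0696]
 [-0.0622  0.0475 -0.9969]]
```

View pics/r.png

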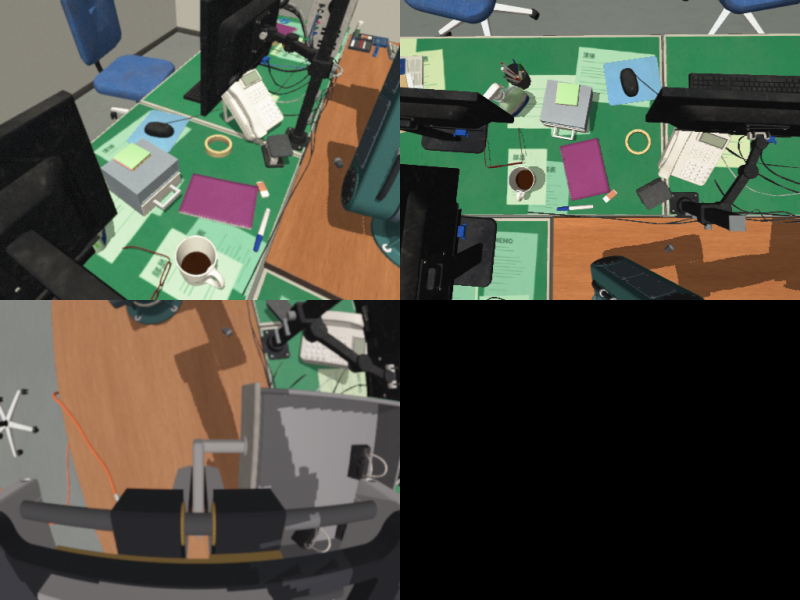

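The right side is a bare wooden table with nothing near the arm, and the clips are still in the drawer. Lowering and turning the drawer so its back right corner points outward.

carry_out --increments '[[255,[0,0,15],3],[255,[0,0,30],5],[255,[0,0,40],6],[255,[0,0,45],6],[255,[0,0,45],6],[255,[0,0,40],6],[255,[0,0,25],4],[255,[0,0,10],2]]'

```text
time: 17.6
tool_pos: [0.1035, -0.4517, 0.3517]
ee_rot: [-3.059, 0.01, 0.737]
wrist_force: [-0.4, 0.1, -2.3]
width: 0.0076
finger_force: 30.0
```

```bash
python3 st.py
```

```text
[-1.4279 -0.0436  1.246  -0.0604  2.0013 -0.6168] [ 0.1035 -0.4517  0.3517] [-3.0588  0.0104  0.7366] 0.007598623740768793 [-0.3508  0.1384 -2.2661]
fwd deg -4.743633511168866 left deg 0.5961752334441427 lowdir -40.650650234397816 tilt 4.781120503437231
tool x,y,z [[ 0.7407  0.6717 -0.0104]
 [ 0.6688 -0.7388 -0.0827]
 [-0.0632  0.0543 -0.9965]]
```

carry_out --increments '[[255,[-8,12,0],0],[255,[-16,24,0],0],[255,[-22,33,0],0],[255,[-22,33,0],0],[255,[-22,33,0],0],[255,[-22,33,0],0],[255,[-22,33,0],0],[255,[-22,33,0],0]]'

```text
time: 18.4
tool_pos: [0.1448, -0.7321, 0.3394]
ee_rot: [-3.064, 0.014, 0.739]
wrist_force: [0.1, -1.6, -0.5]
width: 0.0081
finger_force: 30.0
```

carry_out --increments '[[255,[-22,33,0],0],[255,[-22,33,0],0],[255,[-22,33,0],0],[255,[-22,33,0],0]]'

```text
time: 18.8
tool_pos: [0.1498, -0.8035, 0.2793]
ee_rot: [-3.13, 0.055, 0.741]
wrist_force: [0.2, 0.6, -2.3]
width: 0.0079
finger_force: 30.0
```

```bash
python3 st.py
```

```text
[-1.4344  0.7986  0.2758 -0.0585  2.0447 -0.6312] [ 0.1498 -0.8035  0.2793] [-3.1299  0.0552  0.7406] 0.007938654179406812 [ 0.1579  0.624  -2.3116]
fwd deg -0.6665403571775944 left deg 3.162010159672831 lowdir 30.508558743538554 tilt 3.2316385494231286
tool x,y,z [[ 0.7369  0.6737 -0.0552]
 [ 0.6742 -0.7384 -0.0116]
 [-0.0486 -0.0286 -0.9984]]
```

carry_out --increments '[[255,[-22,33,-15],0],[255,[-22,33,-15],0],[255,[-22,33,-15],0],[255,[-22,33,-15],0]]'

```text
time: 19.2
tool_pos: [0.1529, -0.8414, 0.287]
ee_rot: [3.052, 0.119, 0.736]
wrist_force: [0.1, 0.6, -1.7]
width: 0.0078
finger_force: 30.0
```

```bash
python3 st.py
```

```text
[-1.4389  0.7942  0.2738 -0.0499  1.9315 -0.6302] [ 0.1529 -0.8414  0.287 ] [3.0519 0.1192 0.7358] 0.007816262862621945 [ 0.1137  0.6011 -1.6898]
fwd deg 5.104363759450683 left deg 6.831656810416634 lowdir 79.26044885699574 tilt 8.542575226704342
tool x,y,z [[ 0.736   0.6664 -0.119 ]
 [ 0.6764 -0.7312  0.089 ]
 [-0.0277 -0.1459 -0.9889]]
```

carry_out --increments '[[255,[-22,33,-12],0],[255,[-22,33,-10],0],[255,[-22,33,-8],0],[255,[-22,33,-6],0]]'

```text
time: 19.6
tool_pos: [0.1566, -0.8819, 0.2863]
ee_rot: [2.958, 0.177, 0.727]
wrist_force: [0.4, -1.0, -1.0]
width: 0.0076
finger_force: 30.0
```

```bash
python3 st.py
```

```text
[-1.4431  0.8033  0.2746 -0.0416  1.8122 -0.6311] [ 0.1566 -0.8819  0.2863] [2.9583 0.1775 0.7275] 0.007599604351746187 [ 0.4201 -0.9807 -1.0035]
fwd deg 10.333706903090086 left deg 10.167358500433375 lowdir 88.07739762444079 tilt 14.576412873707188
tool x,y,z [[ 0.7351  0.6545 -0.1765]
 [ 0.6779 -0.713   0.1794]
 [-0.0084 -0.2515 -0.9678]]
```

carry_out --increments '[[255,[-22,33,-4],0],[255,[-22,33,-2],0],[255,[-22,33,0],0],[255,[-22,33,0],0],[255,[-22,33,2],0]]'

```text
time: 20.1
tool_pos: [0.1622, -0.9383, 0.2768]
ee_rot: [2.84, 0.249, 0.709]
wrist_force: [-0.9, -0.1, -2.1]
width: 0.0077
finger_force: 30.0
```

carry_out --increments '[[255,[-22,33,4],0],[255,[-22,33,4],0],[255,[-22,33,6],0],[255,[-22,33,6],0]]'

```text
time: 20.5
tool_pos: [0.1671, -0.9836, 0.2692]
ee_rot: [2.742, 0.305, 0.688]
wrist_force: [-0.8, 1.2, -1.9]
width: 0.0074
finger_force: 30.0
```

```bash
python3 st.py
```

```text
[-1.4514  0.8602  0.2752 -0.0235  1.5089 -0.6354] [ 0.1671 -0.9836  0.2692] [2.7418 0.3049 0.6881] 0.0073850429557113725 [-0.7944  1.1811 -1.8771]
fwd deg 21.79476630700377 left deg 17.472301868359672 lowdir 94.03051727577886 tilt 28.52168464704979
tool x,y,z [[ 0.7368  0.6058 -0.3002]
 [ 0.6753 -0.6373  0.3713]
 [ 0.0336 -0.4763 -0.8786]]
```

carry_out --increments '[[255,[-22,33,4],2],[255,[-22,33,4],3],[255,[-22,33,6],2],[255,[0,0,0],0]]'

```text
time: 20.9
tool_pos: [0.1652, -1.0117, 0.2764]
ee_rot: [2.631, 0.288, 0.554]
wrist_force: [0.5, 0.3, -3.1]
width: 0.0078
finger_force: 30.0
```

```bash
python3 st.py
```

```text
[-1.4594  0.8685  0.2753 -0.015   1.4179 -0.5204] [ 0.1652 -1.0117  0.2764] [2.6309 0.2882 0.5539] 0.00778691638137852 [ 0.5349  0.3163 -3.0976]
fwd deg 27.94239406999378 left deg 16.514281117691517 lowdir 94.83533124958544 tilt 33.23410651475951
tool x,y,z [[ 0.8154  0.5043 -0.2843]
 [ 0.5771 -0.6689  0.4686]
 [ 0.0462 -0.5461 -0.8364]]
```

carry_out --increments '[[255,[22,-28,0],-4],[255,[22,-28,0],-5],[255,[22,-28,0],-4],[255,[22,-28,0],-1]]'

```text
time: 21.3
tool_pos: [0.1582, -0.895, 0.2011]
ee_rot: [2.707, 0.397, 0.781]
wrist_force: [0.2, -1.2, -1.6]
width: 0.0077
finger_force: 30.0
```

```bash
python3 st.py
```

```text
[-1.4516  0.5046  0.9913 -0.0203  1.0657 -0.7465] [ 0.1582 -0.895   0.2011] [2.7068 0.3973 0.7814] 0.007744708296355836 [ 0.2033 -1.197  -1.5938]
fwd deg 22.853316137552202 left deg 22.76307640164344 lowdir 94.97036565421034 tilt 33.244783122880676
tool x,y,z [[ 0.6546  0.6494 -0.3869]
 [ 0.7545 -0.5291  0.3884]
 [ 0.0475 -0.5462 -0.8363]]
```

Tipped 23° forward and 23° left, with the low corner facing left (+y). Carrying it up, over the post and across to the left with the orientation fixed.

carry_out --increments '[[255,[5,-1,-12],0],[255,[10,-2,-24],0],[255,[17,-4,-38],0],[255,[17,-4,-38],0],[255,[17,-4,-38],0],[255,[17,-4,-38],0],[255,[17,-4,-38],0],[255,[17,-4,-38],0]]'

```text
time: 22.1
tool_pos: [0.2025, -0.6621, 0.3727]
ee_rot: [2.699, 0.399, 0.776]
wrist_force: [-0.5, -0.1, -1.5]
width: 0.0075
finger_force: 30.0
```

carry_out --increments '[[255,[17,-4,-38],0],[255,[17,-4,-38],0],[255,[14,-2,-38],0],[255,[9,1,-37],0],[255,[9,1,-37],0],[255,[9,1,-37],0],[255,[9,1,-37],0],[255,[9,1,-37],0]]'

```text
time: 22.9
tool_pos: [0.245, -0.4343, 0.5848]
ee_rot: [2.697, 0.397, 0.775]
wrist_force: [0.6, -1.0, -2.1]
width: 0.0076
finger_force: 30.0
```

```bash
python3 st.py
```

```text
[-0.9977 -0.2188  1.023  -0.2659  1.7964 -0.4247] [ 0.245  -0.4343  0.5848] [2.6972 0.3974 0.7749] 0.007648571564523686 [ 0.592  -1.0073 -2.0705]
fwd deg 23.354129261050367 left deg 22.769478749665957 lowdir 95.29546038653251 tilt 33.64280951059529
tool x,y,z [[ 0.6588  0.6451 -0.387 ]
 [ 0.7506 -0.5287  0.3964]
 [ 0.0511 -0.5516 -0.8325]]
```

Orientation holds. Up a little more, then across.

carry_out --increments '[[255,[9,1,-37],0],[255,[14,-4,-35],0],[255,[28,-17,-19],0],[255,[28,-17,-19],0],[255,[28,-17,-19],0],[255,[28,-17,-19],0],[255,[28,-17,-19],0],[255,[28,-17,-19],0]]'

```text
time: 23.7
tool_pos: [0.2815, -0.1532, 0.6235]
ee_rot: [2.698, 0.39, 0.776]
wrist_force: [0.5, -0.3, -1.4]
width: 0.0078
finger_force: 30.0
```

```bash
python3 st.py
```

```text
[-0.0988 -0.3057  0.9891 -0.7216  2.1884  0.0984] [ 0.2815 -0.1532  0.6235] [2.6981 0.3898 0.7755] 0.007761813743580017 [ 0.4933 -0.3422 -1.3866]
fwd deg 23.38346850477422 left deg 22.33332460821217 lowdir 95.77634391624292 tilt 33.33031723304313
tool x,y,z [[ 0.6605  0.6476 -0.38  ]
 [ 0.7488 -0.5308  0.3969]
 [ 0.0553 -0.5467 -0.8355]]
```

carry_out --increments '[[255,[25,-10,0],0],[255,[30,-10,5],0],[255,[30,-10,7],0],[255,[30,-10,7],0]]'

```text
time: 24.1
tool_pos: [0.3294, -0.0683, 0.5468]
ee_rot: [2.701, 0.388, 0.778]
wrist_force: [0.5, -0.5, -2.0]
width: 0.0078
finger_force: 30.0
```

```bash
python3 st.py
```

```text
[ 0.1826 -0.2739  1.1474 -0.7266  2.1788  0.4332] [ 0.3294 -0.0683  0.5468] [2.7006 0.388  0.7779] 0.007782451434140798 [ 0.467  -0.4844 -1.9776]
fwd deg 23.27315385991987 left deg 22.231773052810457 lowdir 95.85690356075162 tilt 33.1651233305175
tool x,y,z [[ 0.6594  0.6496 -0.3784]
 [ 0.7497 -0.5309  0.3951]
 [ 0.0558 -0.5442 -0.8371]]
```

carry_out --increments '[[255,[29,-17,4],0],[255,[29,-17,4],0],[255,[29,-17,4],0],[255,[29,-17,4],0],[255,[25,-15,4],0],[255,[15,-9,2],0],[255,[6,-4,1],0],[255,[0,0,0],0]]'

```text
time: 24.9
tool_pos: [0.3651, 0.0743, 0.4262]
ee_rot: [2.705, 0.393, 0.779]
wrist_force: [0.5, -0.3, -1.9]
width: 0.0079
finger_force: 30.0
```

carry_out --increments '[[255,[0,0,0],0],[255,[0,0,0],0],[255,[0,0,0],0],[255,[0,0,0],0],[255,[0,0,0],0]]'

```text
time: 25.4
tool_pos: [0.3645, 0.0732, 0.4249]
ee_rot: [2.705, 0.396, 0.777]
wrist_force: [0.1, 0.1, -2.0]
width: 0.0077
finger_force: 30.0
```

```bash
python3 st.py; python3 - <<'E'
from h import *
c=robot.snapshot("wrist");a=robot.snapshot("scene");b=robot.snapshot("top")
b2=cv2.resize(b[120:312,190:446],(512,384),interpolation=cv2.INTER_CUBIC)
cv2.imwrite("pics/f.png",cv2.resize(np.vstack([np.hstack([a,b]),np.hstack([c,b2])]),(800,600),interpolation=cv2.INTER_AREA))
E
```

```text
[ 0.5044 -0.1529  1.3074 -0.6388  2.1436  0.8966] [0.3645 0.0732 0.4249] [2.7055 0.3961 0.7774] 0.007684133909077923 [ 0.0896  0.1297 -1.9977]
fwd deg 22.936174696952232 left deg 22.69272014464771 lowdir 94.92232400065247 tilt 33.254867553043205
tool x,y,z [[ 0.6576  0.6471 -0.3858]
 [ 0.7519 -0.5317  0.3897]
 [ 0.0471 -0.5463 -0.8362]]
```

View pics/f.png

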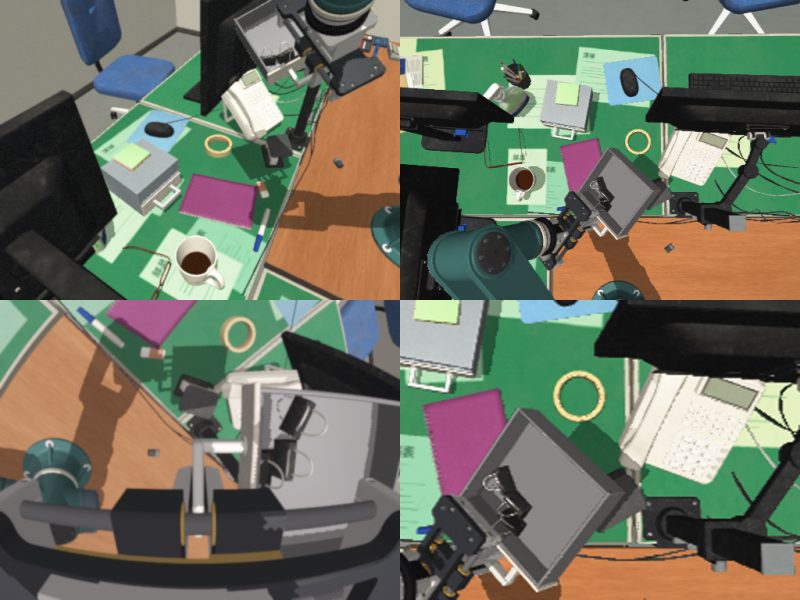

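The final view shows the drawer tipped, with the clips gathered at the front near the left corner (wrist tile about (295,412) and (276,458)). I check where the dark blobs lie in drawer coordinates.

```bash
cat > clips.py <<'E'
from h import *
from scipy.spatial.transform import Rotation as Ro
o=robot.get_obs();R=Ro.from_euler("xyz",o["ee_rot"]).as_matrix();t=o["tool_pos"]-.005*R[:,2]
D=np.c_[R[:,0],R[:,1],-R[:,2]];D=np.c_[R[:,1],R[:,0],-R[:,2]]  # drawer x,y,z axes
c=robot.get_calibration("wrist");im=robot.snapshot("wrist");ct=robot.get_calibration("top");it=robot.snapshot("top")
org=t-D@np.array([-.108,0,.0225])
print("corner world",org+D@np.array([-.067,.072,.003]))
for n,I,cc in(("wrist",im,c),("top",it,ct)):
    g=I.max(2);pts=np.zeros((36,38),int);m=np.zeros((36,38));k=0
    f=192/np.tan(np.radians(cc["vfov"]/2));Ti=np.linalg.inv(cc["T"]);rows=[]
    for y in np.arange(.071,-.073,-.006):     # left at top
        s=""
        for x in np.arange(-.066,.068,.004):
            p=Ti[:3,:3]@(org+D@np.array([x,y,.011]))+Ti[:3,3]
            if n=="wrist":
                th=np.arctan2(np.hypot(p[0],p[1]),p[2]);q=p[:2]/np.hypot(p[0],p[1])*th
            else:q=p[:2]/p[2]
            u,v=np.round(q*f+[cc["cx"],cc["cy"]]).astype(int)
            s+=("#" if g[v,u]<60 else "+" if g[v,u]<85 else ".") if 0<=u<512 and 0<=v<384 else " "
        rows.append(s)
    print(n);print("\n".join(rows))
E
python3 clips.py
```

```text
corner world [0.44333143 0.09022932 0.40062394]
wrist
..................................
.........###....................++
........###.....................++
.......####.....................++
......####.+....................++
......+##.+.....................++
.........+......................++
.....###++......................++
..######.+......................++
...#####.+......................++
..###..#.+......................++
..#####.........................++
..###...........................++
...#..............................
######............................
#######...........................
########..........................
###++#++#+++++++++++++++++++++++++
####.......++++++.+++.++++++++++++
#####.............................
#####.#.+.........................
#########+........................
#########+........................
##########........................
top
+++++++.+++++++++++++++++++++++.++
++++..++..++++.+.+++++.+.+.+++..++
++++.......###..................++
++++++....#####.................++
++++++..+.####+.................++
++++++..######..................++
++++++..#####...................++
++.++...+###....................++
+..##+..####....................++
++#+###+####....................++
+####.#+####....................++
+######+####....................++
+###########....................++
+######.........................++
+...............................++
+...............................++
+...............................++
+...............................++
+...............................++
+...............................++
+...............................++
+...............................++
+...............................++
................................++
```

The clips lie against the front and left walls, but one looks about 25 mm short of the corner. A brief gentle shake should settle them.

carry_out --increments '[[255,[-12,0,0],0],[255,[12,0,0],0],[255,[0,14,0],0],[255,[0,-14,0],0],[255,[-10,14,0],0],[255,[10,-14,0],0],[255,[0,0,-10],0],[255,[0,0,10],0]]'

```text
time: 26.45
tool_pos: [0.3651, 0.0741, 0.4261]
ee_rot: [2.704, 0.394, 0.779]
wrist_force: [0.2, -0.0, -1.7]
width: 0.008
finger_force: 30.0
```

carry_out --increments '[[255,[-14,0,0],3],[255,[14,0,0],-3],[255,[0,16,0],-3],[255,[0,-16,0],3],[255,[-12,16,0],0],[255,[12,-16,0],0],[255,[0,0,0],0],[255,[0,0,0],0]]'

```text
time: 27.25
tool_pos: [0.3646, 0.0721, 0.425]
ee_rot: [2.705, 0.398, 0.778]
wrist_force: [-0.5, -1.1, -1.9]
width: 0.0076
finger_force: 30.0
```

```bash
python3 st.py|sed -n 1,3p; sed -i 's/-.073,-.006/-.03,-.003/; s/.068,.004/.03,.002/' clips.py; python3 clips.py
```

```text
[ 0.5027 -0.1532  1.3079 -0.6402  2.1432  0.8929] [0.3646 0.0721 0.425 ] [2.7054 0.3979 0.7784] 0.007626530817589508 [-0.4693 -1.0571 -1.8753]
fwd deg 22.92230479447105 left deg 22.7977580845749 lowdir 94.86126833370645 tilt 33.32565152095658
tool x,y,z [[ 0.6564  0.6473 -0.3875]
corner world [0.443432   0.08906027 0.40094713]
wrist
................................................
....#+++++......................................
....+####+......................................
....+.+#+.......................................
......###+......................................
......###.......................................
.....+####......................................
.....#####......................................
......###+......................................
......###+......................................
....#.##+.......................................
....###############.............................
....+###########+++.............................
....############++..............................
.....+#...#####+................................
.....####+..+##+.++...........
[... 1870 characters left out ...]
..............
+############++++#######+.......................
+###########++#+########+.......................
+###########++##########+.......................
++##########+++##.#.###.........................
+++++++++++.....................................
++..+++++++.....................................
++...+++++......................................
+........+......................................
+...............................................
++..............................................
++..............................................
++..............................................
++..............................................
++..............................................
```

The shake worked: one clip is in the corner, one is beside it on the front wall, and the third is right behind them. One more short sideways shake to nudge the third toward the left wall.

carry_out --increments '[[255,[-16,0,0],0],[255,[16,0,0],0],[255,[-16,6,0],0],[255,[16,-6,0],0],[255,[-16,0,0],4],[255,[16,0,0],-4],[255,[0,0,0],0],[255,[0,0,0],0]]'

```text
time: 28.15
tool_pos: [0.3652, 0.0717, 0.4256]
ee_rot: [2.705, 0.397, 0.777]
wrist_force: [0.0, -0.8, -1.9]
width: 0.0077
finger_force: 30.0
```

```bash
python3 st.py|sed -n 1,2p; python3 clips.py|grep -v "^[.+]*$"
```

```text
[ 0.5006 -0.1524  1.3057 -0.6402  2.1435  0.8924] [0.3652 0.0717 0.4256] [2.7054 0.3971 0.7766] 0.007684297697822757 [ 0.0379 -0.8271 -1.9479]
fwd deg 22.932672459159253 left deg 22.75120734654432 lowdir 94.81705540547748 tilt 33.29755461450005
corner world [0.44403775 0.08846488 0.40161957]
wrist
....++++########+++.............................
....+###########++..............................
.....+#.+...+##..+..............................
....+#######..+..++.............................
....+#########...++.............................
....##########+..+..............................
....##########+...+.............................
....+#########...++.............................
....+#######......+.............................
.....+#+....+##+................................
....#####...+###................................
....+####.......................................
....+####.......................................
......#.........................................
.....####.......................................
.....####.......................................
....+####........
[... 1050 characters left out ...]
..............
++###########+++########........................
++######################........................
+.#.++#################+........................
++..+#########..+...#++.........................
++#..#######++..................................
+##..########+..................................
+###.########+..................................
+###.########+..................................
+###+########+..................................
.++##########+..................................
+############+..................................
+############...................................
++###########...................................
++###########...................................
```

All three are now packed in the front left corner, and the drawer is still at 23° forward and 23° left. Handing in.

carry_out --increments '[[255,[0,0,0],0],[255,[0,0,0],0],[255,[0,0,0],0],[255,[0,0,0],0]]'

```text
time: 28.65
tool_pos: [0.3653, 0.0718, 0.4258]
ee_rot: [2.706, 0.396, 0.778]
wrist_force: [0.7, -0.4, -1.8]
width: 0.0077
finger_force: 30.0
```

```bash
python3 -c "
from bench import robot
print(robot.close_job())"
```

```text
the job is handed in; nothing more can be done
None
```

The drawer is out of the chest and held about 0.4 m above the desk, tipped about 23° forward and 23° left with all three clips in its front left corner; nothing spilled or moved in the last camera pictures, and the job was handed in at 28.7 s, though at its upper limit the wrist joint read up to 2.655 rad against the listed 2.65.

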